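# Show a pupil the lens and the sample, then switch on the lamp

## Robot

A 7-joint arm with a two-finger parallel gripper is mounted at the origin on the work surface. World frame = base frame: x ahead of the robot, y to its left, z up, the work surface at z = 0. Lengths are in m, angles in rad, forces in N, time in s.
With the tool pointing down it reaches from about 0.425 to 0.875 m from the base axis. Payload 4.7 kg.
Tool frame: the origin (TCP) lies midway between the tips of the shut fingers; the grasp point (between the pads) lies 19 mm behind it; x points along the fingers, z is the direction in which the jaws open and shut, and the axes are right-handed (so a half turn about x gives the same grasp; the last joint's range is limited). The gripper opens to 87 mm and grips with 3 to 60 N. Pads are 19 mm wide; open, the fingers measure 117 mm over their backs; the gripper's body (75 mm by 190 mm) begins 51 mm behind the grasp point.
Start: joints at [-1.238, 0.321, -0.07, 1.45, 0.023, 1.371, -0.057], TCP at [0.204, 0.617, 0.223] pointing down, gripper open.
Joint ranges: [-2.86, 2.86], [-0.3, 2.09], [-1.38, 1.24], [0.06, 2.45], [-1.56, 4.7], [0.09, 2.05], [-2.69, 2.69]. Speed limits (rad/s): [2.57, 2.57, 3.14, 3.14, 3.14, 3.14, 3.14].

## Interface

Orientations are given as a rotation vector (axis times angle).
In Python, from bench import ctrl, vision, close_job gives the robot as it stands. The module is installed in compiled form; this text tells all that it offers.
- The arm moves only by the tool servo_tool, never from a script. Its argument "commands" is a list that holds one entry, the list of rows, each a list of 7 numbers: the turn, a rotation vector about the tool's x, y, z in degrees, then the shift along the tool's x, y, z in mm, then the finger opening in mm, from 0 to 87. In form: [[[wx, wy, wz, x, y, z, grip], ...]]. A call has 1 to 5 rows; each row is the pose to reach, as a shift and turn from the pose commanded when the call began, along the tool's axes at that moment; what a row does not reach only later rows make up. A row lasts 1/8 s, in which the tool goes at most 62.5 mm and 10.7 degrees, less where a joint would pass 70% of its speed; a pose out of reach is approached as far as the arm can. A call with a gripper value outside its range is refused whole. The fingers move at their own pace and stop on an object; "newtons" is the grip in N (left out, the last holds). Time passes only in rows, so rows that repeat a pose let the fingers close. It gives the time, the measured TCP pose, the force and the opening at its end, in the units of the state.
- ctrl.get_state(): the state, without advancing time (a new reading comes with each control period).
- vision.get_image(name): name is "scene" or "top" or "wrist"; returns the picture (384x512x3 uint8, red, green, blue); there is no depth.
- vision.camera_info(name): a dict with "fov_y" (degrees; the focal length in pixels is half the picture's height over the tangent of half this angle, whatever the lens; pixels are square), "cx", "cy" (the principal point, pixels), "pose" (4x4, takes a point from camera to world coordinates). Camera axes: x right, y down, z forward; pixel columns grow to the right and rows downward; lengths in m; the calibration is good to about 2 mm. A picture is of the moment at which its call begins: read the wrist's pose just before it. camera_info takes no time and is no camera call; for the wrist camera it gives the pose at the moment of the call.
- close_job(): hands the job in, once; it reports no verdict.
The state is a dict: "time": time; "joint_positions": joint angles; "qd": joint speeds; "joint_torque": joint torques, N m; "position": TCP position; "tool_rot": TCP orientation; "ft_force": force on the tool from outside, world axes, zero at the start; "torque": the same for the moment, N m; "grip_width": opening from 0.0 (shut) to 1.0 (fully open).
Only numpy, scipy, OpenCV 4.12 (cv2) and the standard library are available. Lean on these libraries where they do the work, as an engineer would, in place of code of your own. Each camera call takes 0.05 s, during which the arm holds its last target. There are 200 camera calls.

## Task

Get the pupil started at the microscope. Show which lens to take by pointing straight down at the longest of the three loose objectives, fingertips about 2 cm above its top, and stay there for two seconds; then point in the same way, again for two seconds, at the smallest of the three culture dishes. Then press the button on the lamp supply fully down, let it come back out and move clear; do not touch, shift or lift the lenses and dishes, do not come down over any of the other lenses or dishes, and leave everything else on the table where it is.

Things in the scene. Friction and masses are not known exactly. Their poses are not given: they have to be found in the camera images.
- lens_long: Longest of the three loose steel microscope objectives, standing upright, nose up: 62 mm high, barrel 28 mm across narrowing to a 12 mm nose. Origin: centre of its underside on the table, z up; its top is 62 mm above.
- lens_mid: Middle of the three loose steel microscope objectives, standing upright, nose up: 42 mm high, barrel 28 mm across narrowing to a 12 mm nose. Origin: centre of its underside on the table, z up; its top is 42 mm above.
- lens_short: Shortest of the three loose steel microscope objectives, standing upright, nose up: 30 mm high, barrel 28 mm across narrowing to a 12 mm nose. Origin: centre of its underside on the table, z up; its top is 30 mm above.
- dish_small: Smallest of the three loose closed glass culture dishes lying flat: 40 mm across, 15 mm high. Origin: centre of its underside on the table, z up; the top of its lid is 15 mm above.
- dish_mid: Middle-sized of the three loose closed glass culture dishes lying flat: 64 mm across, 15 mm high. Origin: centre of its underside on the table, z up; the top of its lid is 15 mm above.
- dish_big: Largest of the three loose closed glass culture dishes lying flat: 90 mm across, 15 mm high. Origin: centre of its underside on the table, z up; the top of its lid is 15 mm above.
- lamp_unit: Lamp supply: cream box fixed to the table beside the big microscope, 130 (its x) x 90 (its y) x 48 mm high. On its top: a grey round push button in a black housing 38 mm from the centre towards its -x end, and a black dimmer knob (34 mm across, 16 mm high, does not turn) 38 mm towards its +x end. Origin: centre of its underside.
- lamp_button_top (a point): Centre of the top face of the lamp's round push button, 26 mm across; it moves with the button, z up. The button is pressed straight down.
- lamp_button (a joint): Travel of the lamp's push button: 0 m out, 0.006 m fully down. A spring pushes it back out; fully down takes about 4 N.
- dropper_bottle: Bystander, loose: dropper bottle, 28 mm across, 62 mm high, resting on the table. Origin: centre of its underside.
- stain_jar: Bystander, loose: small amber jar, 34 mm across, 45 mm high, resting on the table. Origin: centre of its underside.
- slide_box: Bystander, loose: closed grey slide box, 102 x 82 x 36 mm, resting on the table. Origin: centre of its underside.
- mug: Bystander, loose: white mug, 76 mm across, 85 mm high, handle standing out on its +y side, resting on the table. Origin: centre of its underside.
- brush: Bystander, loose: small cleaning brush, 160 mm long, up to 40 mm wide, lying flat along its x axis, resting on the table. Origin: about its middle, at table level.
- sample_jar: Bystander, loose: glass sample jar, 64 mm across, 90 mm high, resting on the table. Origin: centre of its underside.
Not all that is in view belongs to the job. Leave any brown or yellow look-alike of the lens_long alone.

How it is judged:
On the way, in this order (a step that is already met when the one before it is completed fails the run):
1. the fingertips point at the longest lens for a second or more: grasp point within 20 mm of its axis and 15 to 60 mm above its top (horizontal distance between the grasp point and lens_long below 0.02 m and z of the grasp point in the frame of lens_long between 0.077 and 0.122 m), for 1 s.
2. then the fingertips point at the smallest dish for a second or more: grasp point within 20 mm of its axis and 15 to 60 mm above its lid (horizontal distance between the grasp point and dish_small below 0.02 m and z of the grasp point in the frame of dish_small between 0.03 and 0.075 m), for 1 s.
3. then the lamp button is pressed down by more than 4.5 mm (value of joint lamp_button above 0.0045 m), for 0.05 s.
At the end, for the whole second after the job is handed in: The lamp button is back out (within 1.5 mm); all lenses and dishes stand upright, at rest, within 6 mm of where they began; the bystanders are within 15 mm of where they began (value of joint lamp_button below 0.0015 m and distance of each of lens_short, lens_mid, lens_long, dish_small, dish_mid, dish_big from where it was at the start of the episode below 0.006 m and angle between each of lens_short, lens_mid, lens_long, dish_small, dish_mid, dish_big's own z axis and vertical below 0.1 rad and linear speed of each of lens_short, lens_mid, lens_long, dish_small, dish_mid, dish_big below 0.02 m/s and distance of each of dropper_bottle, stain_jar, slide_box, mug, brush, sample_jar from where it was at the start of the episode below 0.015 m); the robot touches nothing.
It fails at once if a lens or a dish is touched by the robot (more than 0.5 N) (contact force between any of the fingers, the arm and lens_short above 0.5 N or contact force between any of the fingers, the arm and lens_mid above 0.5 N or contact force between any of the fingers, the arm and lens_long above 0.5 N or contact force between any of the fingers, the arm and dish_small above 0.5 N or contact force between any of the fingers, the arm and dish_mid above 0.5 N or contact force between any of the fingers, the arm and dish_big above 0.5 N).
It fails at once if a lens or a dish is shifted or lifted by more than 6 mm (distance of any of lens_short, lens_mid, lens_long, dish_small, dish_mid, dish_big from where it was at the start of the episode above 0.006 m).
It fails at once if another lens or dish is pointed at: grasp point within 20 mm of its axis and less than 45 mm above its top ((horizontal distance between the grasp point and lens_short below 0.02 m and z of the grasp point in the frame of lens_short below 0.075 m) or (horizontal distance between the grasp point and lens_mid below 0.02 m and z of the grasp point in the frame of lens_mid below 0.087 m) or (horizontal distance between the grasp point and dish_mid below 0.02 m and z of the grasp point in the frame of dish_mid below 0.06 m) or (horizontal distance between the grasp point and dish_big below 0.02 m and z of the grasp point in the frame of dish_big below 0.06 m)).
It fails at once if a bystander is shifted or lifted by more than 15 mm (distance of any of dropper_bottle, stain_jar, slide_box, mug, brush, sample_jar from where it was at the start of the episode above 0.015 m).
It also fails if it takes over 58 s, if anything falls off the work surface, if the arm or the gripper's body presses on something with over 40 N, if the wrist force passes 120 N, or if a joint passes its speed limit or range.

## Working session

There is one attempt and no reset: what is moved stays moved. The work goes in short steps, Python scripts to look and compute and a tool call to move; the robot and the scene stay as the last step left them, time stands still between calls to the robot, and variables do not carry over. Pictures are saved under pics/ and viewed, about 8 in all and at most 12, crops included, and the job is handed in when it is done.

Besides the shell and the picture viewer there is one more tool, called after ">>>" by a JSON object that holds its "op" and its "data". servo_tool: Moves the arm, as the interface text tells. Its arguments: {"type":"object","properties":{"commands":{"type":"array"},"newtons":{"type":"number"}},"required":["commands"]}

```bash
mkdir -p pics
cat > h.py <<'E'
import numpy as np, cv2
from bench import ctrl, vision
def cam(n):
    i=vision.camera_info(n); f=192/np.tan(np.radians(i['fov_y'])/2); return f,i['cx'],i['cy'],np.array(i['pose'])
def ray(c,u,v,z):
    f,cx,cy,T=c; d=T[:3,:3]@np.array([(u-cx)/f,(v-cy)/f,1]); o=T[:3,3]; return o+d*(z-o[2])/d[2]
def proj(c,p):
    f,cx,cy,T=c; q=T[:3,:3].T@(np.array(p)-T[:3,3]); return f*q[0]/q[2]+cx,f*q[1]/q[2]+cy
E
python3 - <<'E'
from h import *
s=ctrl.get_state(); print(s)
for n in('top','scene'):
    im=vision.get_image(n)[:,:,::-1]; cv2.imwrite(f'pics/{n}0.png',im)
    cv2.imwrite(f'pics/{n}1.png',cv2.resize(im,(800,600),interpolation=cv2.INTER_CUBIC))
    f,cx,cy,T=cam(n); print(n,f,cx,cy,T.round(3).tolist())
E
```

```text
{'time': 0.0, 'joint_positions': array([-1.23786573,  0.32181755, -0.07012736,  1.45170007,  0.02262712,
        1.37080459, -0.05689671]), 'qd': array([-0.00084662, -0.00094668, -0.00026989, -0.00165802,  0.00190172,
       -0.00129408,  0.00072391]), 'joint_torque': array([-5.91866155e-04, -4.91303337e+01, -4.03946433e-01, -3.12530279e+01,
       -6.37592515e-02,  4.38487914e-02,  1.87615096e-04]), 'position': array([0.20360021, 0.61669043, 0.22145282]), 'tool_rot': array([-0.97249302,  1.34484337,  0.97045772]), 'ft_force': array([-0.29515439,  0.32908215, -0.32753314]), 'torque': array([0.03273632, 0.0349801 , 0.02438625]), 'grip_width': 1.0038504967271211}
top 361.89306526883865 262.4569478019622 184.97874769619375 [[0.007, -0.995, 0.101, 0.477], [-1.0, -0.006, 0.013, -0.002], [-0.012, -0.101, -0.995, 1.026], [0.0, 0.0, 0.0, 1.0]]
scene 347.866661203239 253.33218935025832 192.31848944661252 [[0.156, 0.816, -0.557, 1.063], [0.988, -0.128, 0.089, -0.105], [0.001, -0.564, -0.826, 0.82], [0.0, 0.0, 0.0, 1.0]]
```

View pics/top1.png

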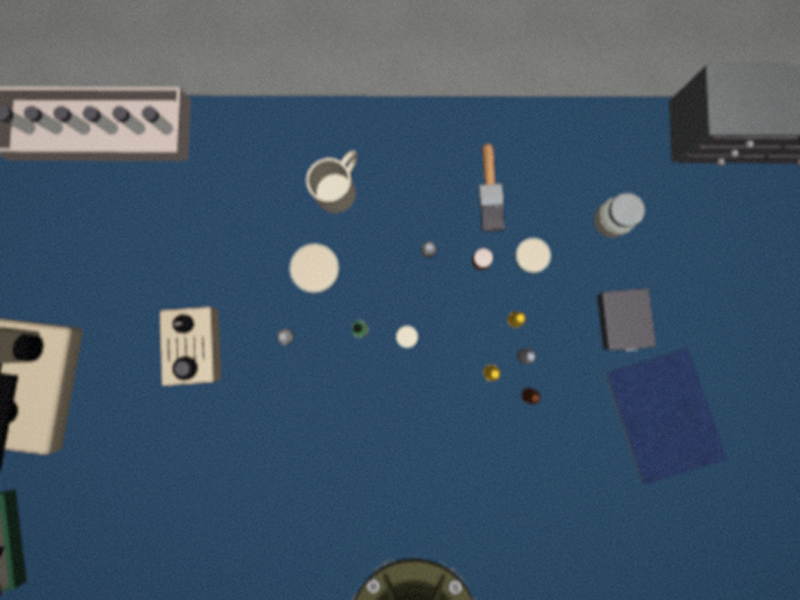

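View pics/scene1.png

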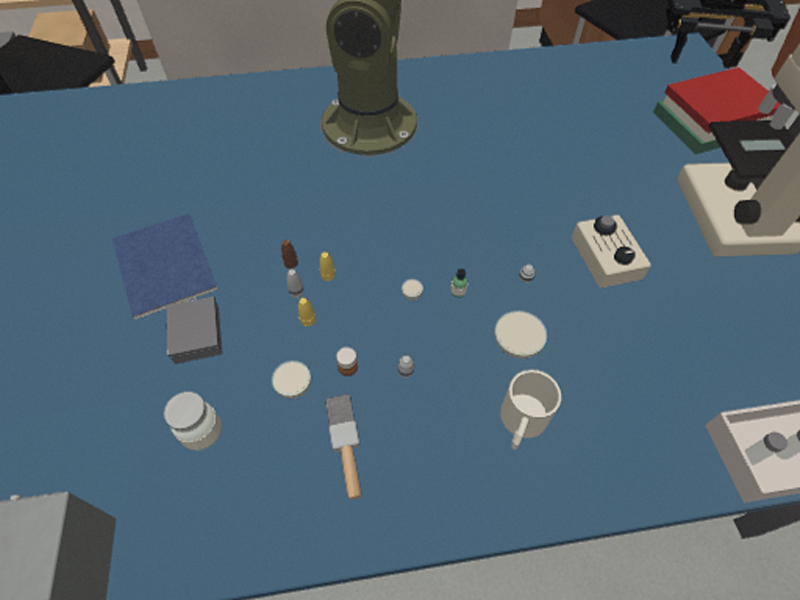

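The top view has the three steel lenses at about (527,356), (429,249) and (285,337) in the 800-wide picture. The dishes are at (407,337), (533,255) and (314,268), and the lamp unit is at (188,346). In the scene view, the steel lens at (293,280), beside the brown and yellow look-alikes, is the tall one. Next I'll measure.

```bash
cat > m.py <<'E'
from h import *
t=cv2.imread('pics/top0.png'); s=cv2.imread('pics/scene0.png'); ct,cs=cam('top'),cam('scene')
k=512/800
# dishes: bright cream blobs, top view, lid plane
m=((t[:,:,2]>170)&(t[:,:,1]>160)).astype(np.uint8)
n,l,st,ce=cv2.connectedComponentsWithStats(m)
for i in range(1,n):
    if 120<st[i,4]<1200 and ce[i][0]>180:
        p=ray(ct,*ce[i],.015); d=2*np.sqrt(st[i,4]/np.pi)*1.01/ct[0]
        print('blob',ce[i].round(1),p.round(3),'dia',d.round(3))
def tri(a,b):
    # two-view closest point, 800-wide pixels
    P=[];
    for c,(u,v) in((ct,a),(cs,b)):
        o=c[3][:3,3]; d=ray(c,u*k,v*k,0)-o; P.append((o,d/np.linalg.norm(d)))
    A=sum(np.eye(3)-np.outer(d,d) for o,d in P); B=sum((np.eye(3)-np.outer(d,d))@o for o,d in P)
    x=np.linalg.solve(A,B); return x.round(3),[round(float(np.linalg.norm(np.cross(x-o,d))),4) for o,d in P]
print('A top',tri((531,356),(293,270)));print('B top',tri((430,246),(405,356)));print('C top',tri((285,335),(527,266)))
print('knob?',tri((184,368),(605,222)),'other',tri((183,323),(624,254)))
for n,im,c,h in(('top',t,ct,(184/1.5625,346/1.5625)),('scene',s,cs,(612/1.5625,250/1.5625))):
    pass
a=cv2.resize(t[190:255,95:160],(390,390),interpolation=cv2.INTER_CUBIC)
b=cv2.resize(s[130:195,360:425],(390,390),interpolation=cv2.INTER_CUBIC)
c=cv2.resize(t[190:265,300:365],(338,195*2),interpolation=cv2.INTER_CUBIC)[:, :]
cc=t[190:265,295:360]; c=cv2.resize(cc,None,fx=3,fy=3,interpolation=cv2.INTER_CUBIC)
d=cv2.resize(s[145:220,160:225],None,fx=3,fy=3,interpolation=cv2.INTER_CUBIC)
o=np.zeros((600,800,3),np.uint8); o[:390-30,:390]=a[:360]; o[:360,400:790]=b[:360]; o[370:595,:195]=c; o[370:595,400:595]=d
cv2.imwrite('pics/crop.png',o)
E
python3 m.py
```

```text
blob [213.8 117.5] [0.774 0.152 0.015] dia 0.058
blob [340.9 162.9] [ 0.644 -0.209  0.015] dia 0.059
blob [200.6 171.1] [0.618 0.186 0.015] dia 0.083
blob [260. 215.] [0.496 0.018 0.015] dia 0.037
A top (array([ 0.463, -0.192,  0.067]), [0.0012, 0.0012])
B top (array([ 0.652, -0.024,  0.05 ]), [0.0005, 0.0005])
C top (array([0.495, 0.229, 0.036]), [0.0007, 0.0007])
knob? (array([0.438, 0.392, 0.065]), [0.0011, 0.0011]) other (array([0.514, 0.399, 0.061]), [0.0008, 0.0008])
```

View pics/crop.png

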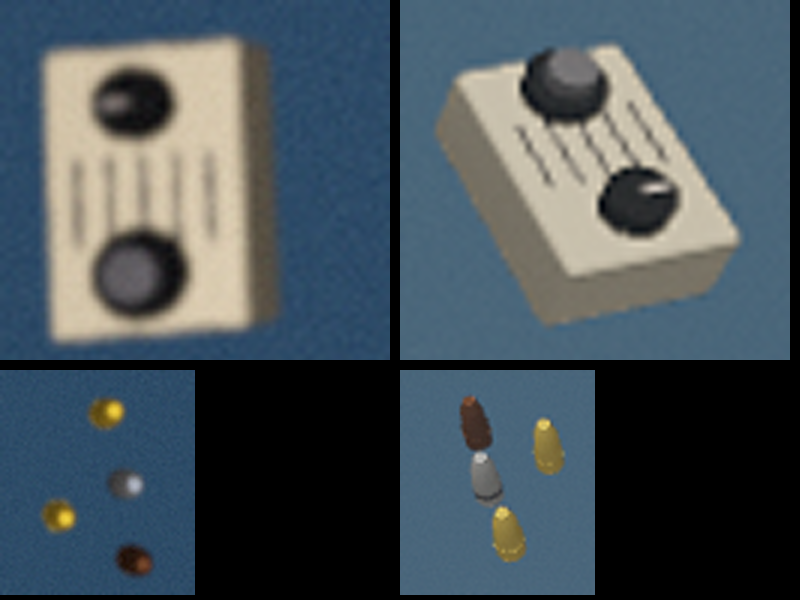

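```bash
cat > mv.py <<'E'
import sys
from h import *
from scipy.spatial.transform import Rotation as R
s=ctrl.get_state(); r=R.from_rotvec(s['tool_rot']); M=r.as_matrix()
print('t',round(s['time'],2),'pos',s['position'].round(4),'tool x',M[:,0].round(3),'z',M[:,2].round(3),'F',s['ft_force'].round(2),'q',s['joint_positions'].round(2))
p=s['position']
# turn that sets tool x exactly down
a=np.cross(M[:,0],[0,0,-1]); print('level turn deg (tool)',np.degrees(M.T@a).round(2))
for w in sys.argv[1:]:
    w=np.array(eval(w)); print(w,'shift mm',(M.T@(w-p)*1000).round(1))
E
python3 - <<'E'
from h import *
ct,cs=cam('top'),cam('scene')
print('long',ray(ct,339.3,228.3,.062).round(3),ray(cs,186.7,174,.062).round(3))
for z in(.058,.062,.066,.07):print('btn',z,ray(ct,117,235.3,z).round(3),ray(cs,389.7,141,z).round(3))
E
python3 mv.py .30,.40,.22 .45,.3,.2 .5,0,.2 .461,-.192,.16
```

```text
long [ 0.461 -0.193  0.062] [ 0.463 -0.194  0.062]
btn 0.058 [0.439 0.398 0.058] [0.429 0.404 0.058]
btn 0.062 [0.439 0.396 0.062] [0.433 0.401 0.062]
btn 0.066 [0.439 0.394 0.066] [0.436 0.398 0.066]
btn 0.07 [0.439 0.393 0.07 ] [0.439 0.396 0.07 ]
t 0.1 pos [0.2036 0.6168 0.2216] tool x [-0.    -0.002 -1.   ] z [ 0.313  0.95  -0.002] F [-0.37  0.13 -0.83] q [-1.24  0.32 -0.07  1.45  0.02  1.37 -0.06]
level turn deg (tool) [ 0.   -0.1   0.01]
[0.3  0.4  0.22] shift mm [   1.9 -159.5 -175.6]
[0.45 0.3  0.2 ] shift mm [  22.  -333.3 -223.5]
[0.5 0.  0.2] shift mm [  22.5 -474.8 -492.8]
[ 0.461 -0.192  0.16 ] shift mm [  62.8 -497.9 -687.2]
```

>>> {"op": "servo_tool", "data": {"commands": [[[0,0,0,0,-40,-44,0],[0,0,0,0,-80,-88,0],[0,0,0,0,-120,-132,0],[0,0,0,0,-160,-175,0],[0,0,0,5,-200,-190,0]]], "newtons": 5}}

```text
time: 0.72
position: [0.3348, 0.3716, 0.2179]
tool_rot: [-0.97, 1.343, 0.97]
ft_force: [0.3, 1.5, 0.2]
grip_width: 0.514
```

>>> {"op": "servo_tool", "data": {"commands": [[[0,0,0,4,-45,-15,0],[0,0,0,8,-90,-25,0],[0,0,0,12,-135,-35,0],[0,0,0,15,-170,-80,0],[0,0,0,15,-200,-130,0]]]}}

```text
time: 1.35
position: [0.4837, 0.1863, 0.2017]
tool_rot: [-0.972, 1.345, 0.971]
ft_force: [0.0, 0.2, 0.3]
grip_width: 0.018
```

```bash
python3 mv.py .5,0,.2 .461,-.193,.16
```

```text
t 1.35 pos [0.4837 0.1863 0.2017] tool x [-0.001 -0.001 -1.   ] z [ 0.313  0.95  -0.001] F [0.03 0.18 0.28] q [-0.72  0.05  0.31  1.81 -0.02  1.28  0.85]
level turn deg (tool) [ 0.   -0.07 -0.03]
[0.5 0.  0.2] shift mm [   1.9  -73.8 -171.8]
[ 0.461 -0.193  0.16 ] shift mm [  42.1  -97.2 -367.2]
```

>>> {"op": "servo_tool", "data": {"commands": [[[0,0,0,0,-20,-50,0],[0,0,0,0,-40,-100,0],[0,0,0,0,-60,-150,0],[0,0,0,0,-75,-200,0],[0,0,0,0,-85,-255,0]]]}}

```text
time: 1.98
position: [0.4838, -0.0823, 0.2023]
tool_rot: [-0.972, 1.343, 0.972]
ft_force: [0.6, 1.3, 0.4]
grip_width: 0.003
```

>>> {"op": "servo_tool", "data": {"commands": [[[0,0,0,0,-4,-37,0],[0,0,0,0,-8,-75,0],[0,0,0,0,-12,-112,0],[0,0,0,0,-12,-112,0]]]}}

```text
time: 2.48
position: [0.459, -0.1942, 0.2025]
tool_rot: [-0.967, 1.346, 0.966]
ft_force: [-0.5, 0.2, -0.3]
grip_width: 0.005
```

```bash
python3 mv.py .461,-.193,.083
python3 - <<'E'
from h import *
c=cam('wrist'); im=vision.get_image('wrist')[:,:,::-1].copy(); cv2.imwrite('pics/w0.png',im)
print(c[3].round(3).tolist(),c[:3],proj(c,(.461,-.193,.062)))
cv2.imwrite('pics/w1.png',im)
E
```

```text
t 2.48 pos [ 0.459  -0.1942  0.2025] tool x [-0.    -0.001 -1.   ] z [ 0.319  0.948 -0.001] F [-0.52  0.19 -0.32] q [-0.34 -0.01  0.69  1.87  0.01  1.28  1.59]
level turn deg (tool) [-0.   -0.04 -0.01]
[ 0.461 -0.193  0.083] shift mm [119.5  -1.5   1.9]
[[0.318, 0.918, 0.236, 0.394], [0.948, -0.308, -0.081, -0.171], [-0.001, 0.25, -0.968, 0.365], [0.0, 0.0, 0.0, 1.0]] (np.float64(285.2703619061523), 258.00212043717994, 192.41767563586936) (np.float64(258.6499445140015), np.float64(185.53313342622945))
```

View pics/w1.png

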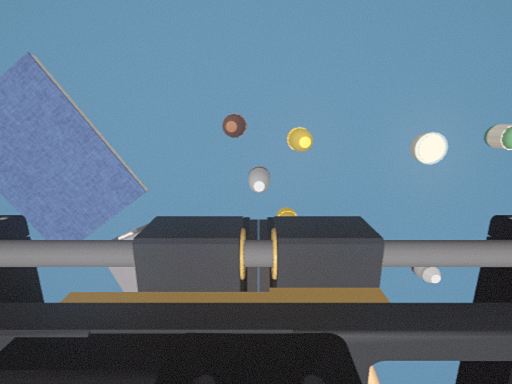

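The wrist view shows the steel nose at (259,186), against a predicted (258.6,185.5), so I'll descend and hold.

>>> {"op": "servo_tool", "data": {"commands": [[[0,0,0,40,-1,1,0],[0,0,0,80,-1,2,0],[0,0,0,110,-1,2,0],[0,0,0,119,-1,2,0],[0,0,0,119,-1,2,0]]]}}

```text
time: 3.15
position: [0.4622, -0.1886, 0.0836]
tool_rot: [-0.972, 1.343, 0.973]
ft_force: [-0.4, -1.0, -0.2]
grip_width: 0.01
```

>>> {"op": "servo_tool", "data": {"commands": [[[0,0,0,0,0,0,0],[0,0,0,0,0,0,0],[0,0,0,0,0,0,0],[0,0,0,0,0,0,0],[0,0,0,0,0,0,0]]]}}

```text
time: 3.78
position: [0.462, -0.1893, 0.0836]
tool_rot: [-0.971, 1.343, 0.971]
ft_force: [-0.6, 0.2, 0.2]
grip_width: 0.009
```

>>> {"op": "servo_tool", "data": {"commands": [[[0,0,0,0,0,0,0],[0,0,0,0,0,0,0],[0,0,0,0,0,0,0],[0,0,0,0,0,0,0],[0,0,0,0,0,0,0]]]}}

```text
time: 4.4
position: [0.462, -0.1893, 0.0835]
tool_rot: [-0.971, 1.343, 0.971]
ft_force: [-0.7, -0.5, -0.0]
grip_width: 0.006
```

>>> {"op": "servo_tool", "data": {"commands": [[[0,0,0,0,0,0,0],[0,0,0,0,0,0,0],[0,0,0,0,0,0,0],[0,0,0,0,0,0,0],[0,0,0,0,0,0,0]]]}}

```text
time: 5.03
position: [0.462, -0.1893, 0.0836]
tool_rot: [-0.971, 1.343, 0.971]
ft_force: [-0.3, 0.9, 0.7]
grip_width: 0.008
```

>>> {"op": "servo_tool", "data": {"commands": [[[0,0,0,0,0,0,0],[0,0,0,0,0,0,0],[0,0,0,0,0,0,0],[0,0,0,-50,0,0,0],[0,0,0,-100,0,0,0]]]}}

```text
time: 5.65
position: [0.4615, -0.1892, 0.1844]
tool_rot: [-0.971, 1.345, 0.972]
ft_force: [1.6, -0.3, 0.8]
grip_width: 0.01
```

```bash
python3 mv.py .496,.018,.18
```

```text
t 5.65 pos [ 0.4615 -0.1892  0.1844] tool x [-0.001 -0.    -1.   ] z [ 0.314  0.95  -0.001] F [ 1.62 -0.29  0.79] q [-0.36  0.01  0.7   1.89 -0.    1.25  1.6 ]
level turn deg (tool) [ 0.   -0.03 -0.07]
[0.496 0.018 0.18 ] shift mm [  4.3  32.2 207.6]
```

>>> {"op": "servo_tool", "data": {"commands": [[[0,0,0,0,8,50,0],[0,0,0,0,16,100,0],[0,0,0,0,24,150,0],[0,0,0,4,32,207,0],[0,0,0,4,32,207,0]]]}}

```text
time: 6.28
position: [0.4964, 0.0227, 0.179]
tool_rot: [-0.977, 1.34, 0.979]
ft_force: [-1.2, -0.1, 0.7]
grip_width: 0.005
```

```bash
python3 - <<'E'
from h import *
c=cam('wrist'); im=vision.get_image('wrist')[:,:,::-1].copy(); cv2.imwrite('pics/w2.png',im)
print(proj(c,(.496,.018,.015)))
m=((im[:,:,2]>170)&(im[:,:,1]>160)).astype(np.uint8)
n,l,st,ce=cv2.connectedComponentsWithStats(m)
for i in range(1,n):
    if st[i,4]>150: print(ce[i].round(1),st[i],ray(c,*ce[i],.015).round(3))
E
python3 mv.py .496,.018,.036
```

```text
(np.float64(252.936574288189), np.float64(180.70391256836166))
[440.6 118.6] [426 107  28  25 436] [0.492 0.238 0.015]
[ 92.7 171. ] [ 83 160  21  22 288] [ 0.428 -0.156  0.015]
[252.  178.8] [236 163  33  33 862] [0.494 0.018 0.015]
[415.5 220.4] [ 378  196   74   44 2626] [0.603 0.191 0.015]
[425.7 370.9] [ 390  360   69   24 1249] [0.831 0.166 0.015]
t 6.33 pos [0.4963 0.0194 0.1792] tool x [-0.001 -0.001 -1.   ] z [ 0.309  0.951 -0.001] F [ 0.1  -0.4  -0.29] q [-0.57  0.01  0.48  1.9  -0.01  1.23  1.17]
level turn deg (tool) [ 0.   -0.04 -0.03]
[0.496 0.018 0.036] shift mm [143.2  -0.2  -1.3]
```

View pics/w2.png

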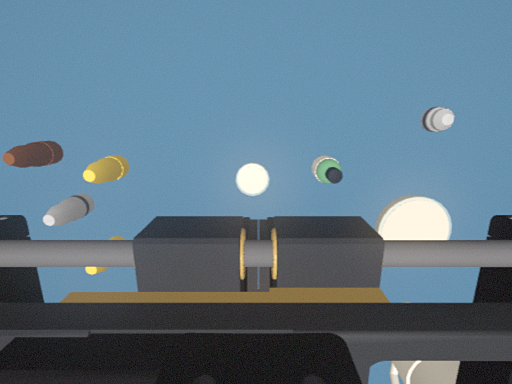

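The dish is at (252,179) in the wrist view, which puts it at (0.494, 0.018) and matches. The dropper bottle at (327,170) stays below the gripper body, so I'll descend and hold.

>>> {"op": "servo_tool", "data": {"commands": [[[0,0,0,45,0,-1,0],[0,0,0,90,0,-1,0],[0,0,0,130,0,-1,0],[0,0,0,142,0,-1,0],[0,0,0,142,0,-1,0]]]}}

```text
time: 6.95
position: [0.4962, 0.0153, 0.0377]
tool_rot: [-0.97, 1.345, 0.97]
ft_force: [0.4, -0.1, 0.5]
grip_width: 0.004
```

>>> {"op": "servo_tool", "data": {"commands": [[[0,0,0,0,0,0,0],[0,0,0,0,0,0,0],[0,0,0,0,0,0,0],[0,0,0,0,0,0,0],[0,0,0,0,0,0,0]]]}}

```text
time: 7.58
position: [0.4962, 0.0164, 0.0377]
tool_rot: [-0.971, 1.343, 0.971]
ft_force: [-0.1, -0.1, -0.2]
grip_width: 0.005
```

>>> {"op": "servo_tool", "data": {"commands": [[[0,0,0,0,0,0,0],[0,0,0,0,0,0,0],[0,0,0,0,0,0,0],[0,0,0,0,0,0,0],[0,0,0,0,0,0,0]]]}}

```text
time: 8.2
position: [0.4962, 0.0163, 0.0376]
tool_rot: [-0.971, 1.343, 0.971]
ft_force: [0.0, -0.3, 0.4]
grip_width: 0.005
```

>>> {"op": "servo_tool", "data": {"commands": [[[0,0,0,0,0,0,0],[0,0,0,0,0,0,0],[0,0,0,0,0,0,0],[0,0,0,0,0,0,0],[0,0,0,0,0,0,0]]]}}

```text
time: 8.82
position: [0.4961, 0.0163, 0.0376]
tool_rot: [-0.971, 1.343, 0.971]
ft_force: [0.0, -0.2, 0.2]
grip_width: 0.002
```

>>> {"op": "servo_tool", "data": {"commands": [[[0,0,0,0,0,0,0],[0,0,0,0,0,0,0],[0,0,0,-50,0,0,0],[0,0,0,-100,0,0,0],[0,0,0,-145,0,0,0]]]}}

```text
time: 9.45
position: [0.4962, 0.0163, 0.1844]
tool_rot: [-0.971, 1.342, 0.971]
ft_force: [0.4, 0.6, 0.5]
grip_width: 0.005
```

```bash
python3 mv.py .438,.395,.18
```

```text
t 9.45 pos [0.4962 0.0163 0.1844] tool x [ 0.001  0.    -1.   ] z [0.314 0.95  0.001] F [0.38 0.61 0.52] q [-0.58  0.    0.5   1.89 -0.    1.24  1.17]
level turn deg (tool) [-0.    0.03  0.04]
[0.438 0.395 0.18 ] shift mm [  4.5 174.1 341.4]
```

>>> {"op": "servo_tool", "data": {"commands": [[[0,0,0,0,25,50,0],[0,0,0,0,50,100,0],[0,0,0,0,75,150,0],[0,0,0,0,100,200,0],[0,0,0,0,125,250,0]]]}}

```text
time: 10.07
position: [0.4554, 0.2946, 0.1827]
tool_rot: [-0.971, 1.343, 0.971]
ft_force: [1.3, 0.3, 0.6]
grip_width: 0.003
```

>>> {"op": "servo_tool", "data": {"commands": [[[0,0,0,0,25,46,0],[0,0,0,4,49,91,0],[0,0,0,4,49,91,0],[0,0,0,4,49,91,0]]]}}

```text
time: 10.58
position: [0.438, 0.394, 0.1782]
tool_rot: [-0.972, 1.344, 0.971]
ft_force: [-0.4, 0.3, -0.6]
grip_width: 0.005
```

```bash
python3 - <<'E'
from h import *
c=cam('wrist'); im=vision.get_image('wrist')[:,:,::-1].copy(); cv2.imwrite('pics/w3.png',im)
print(proj(c,(.438,.395,.066)),proj(c,(.451,.395,.066)))
E
python3 mv.py .438,.395,.08
```

```text
(np.float64(257.8661694905947), np.float64(190.16274049312736)) (np.float64(261.90919500377294), np.float64(202.09105915292523))
t 10.62 pos [0.4385 0.3933 0.1785] tool x [ 0.    -0.001 -1.   ] z [ 0.315  0.949 -0.001] F [-0.08  0.99  0.34] q [-0.94  0.22  0.19  1.68 -0.04  1.25  0.51]
level turn deg (tool) [-0.   -0.05  0.03]
[0.438 0.395 0.08 ] shift mm [98.5  1.   1.5]
```

View pics/w3.png

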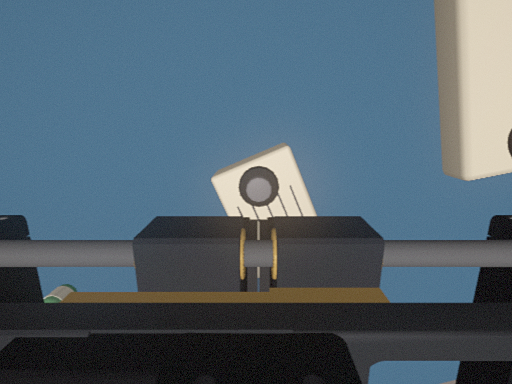

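The grey button is at (259,189), against a predicted (258,190), so it's centred. I'll descend in stages.

>>> {"op": "servo_tool", "data": {"commands": [[[0,0,0,45,1,2,0],[0,0,0,85,1,2,0],[0,0,0,97,1,2,0],[0,0,0,101,1,2,0],[0,0,0,101,1,2,0]]]}}

```text
time: 11.25
position: [0.4385, 0.3973, 0.0791]
tool_rot: [-0.97, 1.341, 0.971]
ft_force: [0.6, -1.0, 1.0]
grip_width: 0.003
```

>>> {"op": "servo_tool", "data": {"commands": [[[0,0,0,2,0,0,0],[0,0,0,4,0,0,0],[0,0,0,6,0,0,0],[0,0,0,6,0,0,0]]]}}

```text
time: 11.75
position: [0.4373, 0.3969, 0.0714]
tool_rot: [-0.971, 1.344, 0.971]
ft_force: [0.4, -0.4, -0.2]
grip_width: 0.007
```

>>> {"op": "servo_tool", "data": {"commands": [[[0,0,0,2,0,0,0],[0,0,0,4,0,0,0],[0,0,0,4,0,0,0]]]}}

```text
time: 12.12
position: [0.4376, 0.3971, 0.0677]
tool_rot: [-0.971, 1.343, 0.971]
ft_force: [-0.5, -0.5, 2.2]
grip_width: 0.005
```

>>> {"op": "servo_tool", "data": {"commands": [[[0,0,0,1,0,0,0],[0,0,0,3,0,0,0],[0,0,0,3,0,0,0]]]}}

```text
time: 12.5
position: [0.4376, 0.3971, 0.0647]
tool_rot: [-0.971, 1.343, 0.971]
ft_force: [-0.1, -0.3, 4.2]
grip_width: 0.004
```

>>> {"op": "servo_tool", "data": {"commands": [[[0,0,0,1,0,0,0],[0,0,0,2,0,0,0],[0,0,0,2,0,0,0]]]}}

```text
time: 12.88
position: [0.4376, 0.3971, 0.0643]
tool_rot: [-0.971, 1.343, 0.972]
ft_force: [-3.0, -3.7, 11.9]
grip_width: 0.005
```

>>> {"op": "servo_tool", "data": {"commands": [[[0,0,0,1,0,0,0],[0,0,0,1,0,0,0]]]}}

```text
time: 13.12
position: [0.4377, 0.3972, 0.0642]
tool_rot: [-0.971, 1.343, 0.972]
ft_force: [-3.9, -4.1, 16.7]
grip_width: 0.005
```

The button bottomed at z = 0.0643. The force was 2.2 N at 0.0677 and 4.2 N at 0.0647, then rose steeply, which fits full travel of the 4 N spring. Now I'll retreat.

>>> {"op": "servo_tool", "data": {"commands": [[[0,0,0,-5,0,0,0],[0,0,0,-15,0,0,0],[0,0,0,-50,0,0,0],[0,0,0,-100,0,0,0],[0,0,0,-140,0,0,0]]]}}

```text
time: 13.75
position: [0.4375, 0.3968, 0.2032]
tool_rot: [-0.971, 1.343, 0.971]
ft_force: [0.9, 0.6, 1.2]
grip_width: 0.007
```

>>> {"op": "servo_tool", "data": {"commands": [[[0,0,0,0,0,0,0],[0,0,0,0,0,0,0],[0,0,0,0,0,0,0],[0,0,0,0,0,0,0]]]}}

```text
time: 14.25
position: [0.437, 0.3964, 0.2002]
tool_rot: [-0.972, 1.346, 0.971]
ft_force: [-0.6, -0.4, -1.0]
grip_width: 0.007
```

```bash
python3 - <<'E'
from h import *
im=vision.get_image('scene')[:,:,::-1]; cv2.imwrite('pics/s9.png',cv2.resize(im,(800,600),interpolation=cv2.INTER_CUBIC))
a=cv2.imread('pics/scene0.png').astype(int); d=np.abs(a-im).max(2)[130:,60:345]  # table part
print('changed px (arm may cover some)',(d>50).sum())
E
python3 mv.py
```

```text
changed px (arm may cover some) 0
t 14.3 pos [0.4371 0.3965 0.2005] tool x [-0.001 -0.001 -1.   ] z [ 0.313  0.95  -0.002] F [-0.29  0.28  0.44] q [-0.94  0.21  0.19  1.64 -0.04  1.3   0.5 ]
level turn deg (tool) [ 0.   -0.1  -0.04]
```

View pics/s9.png

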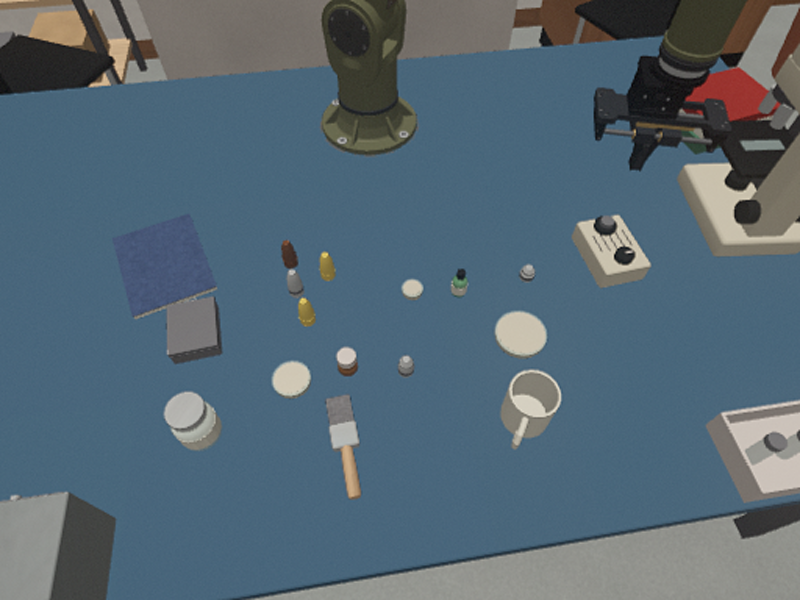

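The scene is unchanged, the button at (605,224) looks as it did at the start, and the gripper is clear above the lamp.

```bash
python3 -c "from bench import close_job; print(close_job())"
```

```text
the job is handed in; nothing more can be done
None
```

The job is done and handed in at 14.3 s of the 58 s allowed; the hand-in reports no verdict.

- **Longest lens:** I pointed straight down at it with the fingertips about 2 cm above its top, about 4 mm off its axis, and held for about 2.2 s.
- **Smallest dish:** I pointed at it in the same way, with the fingertips about 2.3 cm above its lid and about 2 mm off its axis, and held for about 2.1 s.
- **Lamp button:** I pressed until it bottomed. The force climbed to about 4 N, then rose steeply to 17 N at a stop, which fits the full 6 mm of travel. I then lifted clear to z = 0.20 m.

**Last checks:** In the scene camera, the compared part of the picture (most of the loose objects) had no changed pixels against the start. The button and the remaining things looked unchanged by eye. The wrist force was near zero, and none of the checks failed or disagreed. The button's travel was not read directly: full press comes from the force and height readings, and its return from the picture.

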